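# Pin the dryer stand, raise its column to the second stop and hold it

## Task

Get the dryer stand ready: take the slim lock pin out of the rack, push it fully home down through the hole in the swivel's ear and the foot below, and let go of it. Then squeeze the stand's black grip head so that the button in its side is pressed in, pull the column straight up past the first stop to the second stop at the top of its travel, and finish still holding it there, fully extended (it slides back if let go). Leave the fat pin and everything else on the table where they are.

Things in the scene. Friction and masses are not known exactly. Their poses are not given: they have to be found in the camera images.
- stand: The dryer stand's foot, a dark steel plate 20 mm thick, fixed to the table: 150 x 120 mm around the column, with a 64 mm wide tongue running along the stand's -y to 162 mm from the column's axis. Origin: on the table under the column's axis, z up. Yaw within 0.4 rad. On it stands a 28 mm aluminium tube (flange 68 mm, 12 mm thick; collar 33 mm, ending 148 mm above the table).
- base_hole (a point): Centre of the mouth of the 13 mm round through hole in the foot's tongue: 130 mm from the column's axis along the stand's -y, 20 mm above the table. The ear covers it.
- ear_hole (a point): Mouth centre of the 13 mm through hole (vertical, 1.5 mm chamfer) in the swivel's ear, a 40 mm wide, 10 mm thick aluminium bar lying on the tongue: 30 mm above the table, 130 mm from the column's axis. Ear and column turn together, stiffly (about 0.15 N m), until the pin locks them; they start lined up with the foot's hole within about 1 mm.
- lock_pin: The slim steel lock pin, loose, upright in one of the rack's two holes. From its origin, the centre of its lower tip, up its z: shank 10 mm diameter, 28 mm long (2 mm chamfer); collar 28 mm diameter from 28 to 32 mm; straight round knob to grip, 20 mm diameter, from 32 to 70 mm. About 70 g. Fully home, the collar lies on the ear and the tip is 2 mm above the table.
- fat_pin: A different, fat steel pin in the rack's other hole (which hole is which varies): shank 16 mm, one plain head 34 mm diameter from 28 to 50 mm above its tip (its origin). It does not fit the stand; leave it.
- pin_rack: Grey plastic block 50 x 130 x 36 mm (x, y, z), fixed to the table, origin under its centre. Two 17 mm holes in its top, at y = -32 and +32 mm, 32 mm deep; the pins hang in them by their collars with up to 3.5 mm sideways play, tips 8 mm above the table.
- grip_head: The black grip head on top of the inner tube, a block 34 x 36 x 52 mm (its x, y, z; edges rounded 4 mm). Origin: centre of its underside, 150 mm above the table when the column is fully down. Its axes are the stand's. A steel rod cradle for a dryer (8 mm rod, ring of 42 mm radius centred 100 mm out) sticks out from its +x side, 7 mm above its underside.
- grip_mid (a point): Point on the column's axis inside the grip head, at the height of the button's centre: 27 mm above the head's underside, 25 mm below its top (177 mm above the table when down). Squeeze here from above with the fingers closing along the head's y axis.
- button_face (a point): Centre of the outer face of the round steel release button (18 mm diameter) in the head's +y side; it faces along the head's +y. Out, it stands 8 mm proud of that side (44 mm over head and button); pressed in, 3 mm (39 mm).
- release (a joint): Travel of the release button in m: 0 out, 0.005 fully in (towards -y). Spring: about 4 N to start, 8 N fully in. Beyond 0.003 it frees the column; out, it locks it.
- telescope (a joint): How far the grip head is pulled up, m: 0 down (start), 0.055 first stop, 0.110 second stop, a firm end. Button out: locked (1.5 mm play); coming up with it out, the head is caught at the first stop. Button kept in: slides freely past. Weight and spring pull it down with 5 to 8 N; let go at the second stop it slides back to about 0.07. Only friction holds it in the fingers: grip firmly, 20 to 45 N.
- tint_bowl: Black plastic tinting bowl, 112 mm diameter, 45 mm high, a flat handle tab reaching 85 mm from its centre; origin under its centre. Beyond the stand (its +x side). Leave it.
- comb: Black flat tail comb, about 200 mm long, 6 mm high, lying on the robot's side of the stand. Leave it.
- section_clip: Aluminium sectioning clip 105 x 10 x 12 mm lying beyond the rack. Leave it.
- tint_brush: Black tinting brush 195 mm long, 8 mm high, lying on the robot's side of the rack or beside it. Leave it.
- developer: White bottle, 64 mm diameter, 150 mm high, standing beyond the rack on the far side of the table. Leave it.

How it is judged:
On the way, in this order (a step that is already met when the one before it is completed fails the run):
1. the lock pin is fully home through the ear and the foot, let go of, with the column still down (z of lock_pin in the frame of stand below 0.007 m and horizontal distance between lock_pin and base_hole below 0.004 m and angle between lock_pin's own z axis and vertical below 0.12 rad and contact force between the fingers and lock_pin below 0.1 N and value of joint telescope below 0.012 m), for 0.2 s.
2. the grip head is squeezed so that its button is in, with the column still down (value of joint release above 0.003 m and contact force between the fingers and grip_head above 2 N and value of joint telescope below 0.02 m), for 0.1 s.
3. the column is pulled up to the second stop (value of joint telescope above 0.104 m and contact force between the fingers and grip_head above 2 N), for 0.2 s.
At the end, for the whole second after the job is handed in: The column is held in the fingers (at least 2 N of contact) at the second stop (within 6 mm of its 110 mm travel), still, and the lock pin is fully home in the foot (tip within 5 mm of its seat, within 4 mm of the hole's centre, upright within 7 degrees) and no longer touched (all of step 3 and z of lock_pin in the frame of stand below 0.007 m and horizontal distance between lock_pin and base_hole below 0.004 m and angle between lock_pin's own z axis and vertical below 0.12 rad and velocity of joint telescope between -0.02 and 0.02 m/s and contact force between the fingers and lock_pin below 0.1 N); the arm keeps its last pose, push and grip.
It fails at once if the bowl, comb, clip, brush, bottle or fat pin is moved more than 30 mm (distance of any of tint_bowl, comb, section_clip, tint_brush, developer, fat_pin from where it was at the start of the episode above 0.03 m).
It also fails if it takes over 61 s, if anything falls off the work surface, if the arm or the gripper's body presses on something with over 40 N, if the wrist force passes 120 N, or if a joint passes its speed limit or range.

## Robot

A 6-joint arm with a two-finger parallel gripper is mounted at the origin on the work surface. World frame = base frame: x ahead of the robot, y to its left, z up, the work surface at z = 0. Lengths are in m, angles in rad, forces in N, time in s.
With the tool pointing down it reaches from about 0.35 to 0.775 m from the base axis. Payload 7.3 kg.
Tool frame: the origin (TCP) lies midway between the tips of the shut fingers; the grasp point (between the pads) lies 19 mm behind it; z points along the fingers, y is the direction in which the jaws open and shut (so a half turn about z gives the same grasp; the last joint's range is limited). The gripper opens to 92 mm and grips with 3 to 60 N. Pads are 19 mm wide; open, the fingers measure 130 mm over their backs; the gripper's body (75 mm by 190 mm) begins 47 mm behind the grasp point.
Start: joints at [0.965, 0.342, 1.524, -0, 1.275, -0.146], TCP at [0.233, 0.471, 0.227] pointing down, gripper open.
Joint ranges: [-2.53, 2.53], [-0.77, 2.02], [0.04, 2.7], [-1, 4.14], [0.28, 2.66], [-3.11, 3.11]. Speed limits (rad/s): [2.57, 2.57, 3.14, 3.14, 3.14, 3.14].

## Interface

Orientations are given as [roll, pitch, yaw] about the fixed x, y, z axes, in that order (R = Rz(yaw) Ry(pitch) Rx(roll)).
In Python, from cell import robot, imaging gives the robot as it stands. The module is installed in compiled form; this text tells all that it offers.
- The arm moves only by the tool send_rows, never from a script. Its argument "plan" is a list of rows, each a list of 3 entries, a list of its own where there are three numbers: the shift along the world's x, y, z in m, then the turn, a rotation vector about the world's x, y, z in rad, then the closure in counts, from 0 (fully open) to 255 (shut). A call has 1 to 20 rows; each row shifts and turns the commanded pose from where the row before left it; what a row does not reach is not made up. A row lasts 1/10 s, in which the tool goes at most 50 mm and 8.59 degrees, less where a joint would pass 70% of its speed; a pose out of reach is approached as far as the arm can. A call is refused whole if a number of a shift passes 0.05 or a number of a turn 0.15, either way. A call with a gripper value outside its range is refused whole. The fingers move at their own pace and stop on an object; "newtons" is the grip in N (left out, the last holds). Time passes only in rows, so rows that do not move let the fingers close. It gives the time, the measured TCP pose, the force and the opening at its end, in the units of the state.
- robot.observe(): the state, without advancing time (a new reading comes with each control period).
- imaging.read_camera(name): name is "scene" or "top" or "wrist"; returns a dict with "pixels" (480x640x3 uint8, red, green, blue), "fx", "fy", "cx", "cy" (pixels), "dist_coeffs" ([k1, k2, p1, p2, k3] as OpenCV has them; the pictures are not rectified), "world_from_camera" (4x4, takes a point from camera to world coordinates). Camera axes: x right, y down, z forward; pixel columns grow to the right and rows downward; lengths in m; the calibration is good to about 2 mm. A picture is of the moment at which its call begins. There is no depth.
- robot.hand_in(): hands the job in, once; it reports no verdict.
The state is a dict: "time": time; "qpos": joint angles; "qvel": joint speeds; "joint_efforts": joint torques, N m; "tool_pos": TCP position; "tool_rot": TCP orientation; "contact_force": force on the tool from outside, world axes, zero at the start; "torque": the same for the moment, N m; "opening": finger opening in m.
Only numpy, scipy, OpenCV 4.12 (cv2) and the standard library are available. Lean on these libraries where they do the work, as an engineer would, in place of code of your own. Each camera call takes 0.05 s, during which the arm holds its last target.

## Working session

There is one attempt and no reset: what is moved stays moved. The work goes in short steps, Python scripts to look and compute and a tool call to move; the robot and the scene stay as the last step left them, time stands still between calls to the robot, and variables do not carry over. Pictures are saved under pics/ and viewed, and the job is handed in when it is done.

Besides the shell and the picture viewer there is one more tool, called by a JSON object that holds its "op" and its "data", one argument or row to a line. send_rows: Moves the arm, as the interface text tells. Its arguments: {"type":"object","properties":{"plan":{"type":"array"},"newtons":{"type":"number"}},"required":["plan"]}

```bash
mkdir -p pics
cat > h.py <<'E'
from cell import robot, imaging
import numpy as np, cv2
def snap(n,f):
    c=imaging.read_camera(n); cv2.imwrite('pics/'+f,cv2.cvtColor(c['pixels'],cv2.COLOR_RGB2BGR))
    np.savez('pics/'+f[:-4]+'.npz',**{k:np.array(v) for k,v in c.items()}); return c
def K(c): return np.array([[c['fx'],0,c['cx']],[0,c['fy'],c['cy']],[0,0,1.]])
def ray(c,uv):
    p=cv2.undistortPoints(np.array([[uv]],float),K(c),np.array(c['dist_coeffs'],float))[0,0]
    T=np.array(c['world_from_camera']); d=T[:3,:3]@np.array([p[0],p[1],1]); return T[:3,3],d/np.linalg.norm(d)
def atz(c,uv,z):
    o,d=ray(c,uv); return o+d*(z-o[2])/d[2]
def tri(obs):
    A=np.zeros((3,3));b=np.zeros(3);L=[]
    for c,uv in obs:
        o,d=ray(c,uv);P=np.eye(3)-np.outer(d,d);A+=P;b+=P@o;L.append((P,o))
    x=np.linalg.solve(A,b); return x,[np.linalg.norm(P@(x-o)) for P,o in L]
def proj(c,X):
    T=np.linalg.inv(np.array(c['world_from_camera']));r=cv2.Rodrigues(T[:3,:3])[0]
    return cv2.projectPoints(np.atleast_2d(np.array(X,float)),r,T[:3,3],K(c),np.array(c['dist_coeffs'],float))[0][:,0]
def load(f): 
    d=np.load('pics/'+f+'.npz');return {k:(d[k] if d[k].ndim else float(d[k])) for k in d}
E
python3 - <<'E'
from h import *
np.set_printoptions(precision=3,suppress=True)
for n in ['scene','top','wrist']:
    c=snap(n,n+'0.png'); print(n,c['fx'],c['fy'],c['cx'],c['cy'],c['dist_coeffs']);print(np.array(c['world_from_camera']))
print(robot.observe())
E
```

```text
scene 459.68876071661674 459.68876071661674 324.4755074484042 234.45596182433343 [-0.086  0.     0.     0.     0.   ]
[[ 0.287  0.743 -0.604  1.142]
 [ 0.958 -0.233  0.169 -0.271]
 [-0.015 -0.627 -0.779  0.871]
 [ 0.     0.     0.     1.   ]]
top 580.9157003661941 580.9157003661941 310.24186544026526 243.45660657993116 [0.049 0.    0.    0.    0.   ]
[[-0.006 -0.993  0.115  0.431]
 [-1.     0.005 -0.012 -0.107]
 [ 0.012 -0.115 -0.993  1.302]
 [ 0.     0.     0.     1.   ]]
wrist 365.22817645938954 365.22817645938954 320.2429162612835 247.83348932723482 [-0.047  0.     0.     0.     0.   ]
[[ 0.444  0.859  0.256  0.163]
 [ 0.896 -0.426 -0.126  0.505]
 [ 0.001  0.285 -0.958  0.385]
 [ 0.     0.     0.     1.   ]]
{'time': 0.15, 'qpos': array([ 0.965,  0.343,  1.525, -0.   ,  1.275, -0.146]), 'qvel': array([-0.001, -0.002, -0.004,  0.003,  0.   ,  0.001]), 'joint_efforts': array([  0.001, -43.147, -24.436,   0.072,   0.054,  -0.   ]), 'tool_pos': array([0.233, 0.47 , 0.226]), 'tool_rot': array([-3.141, -0.   ,  2.682]), 'contact_force': array([0.356, 0.024, 0.238]), 'torque': array([-0.006,  0.013,  0.007]), 'opening': 0.09186052025169796}
```

View pics/scene0.png

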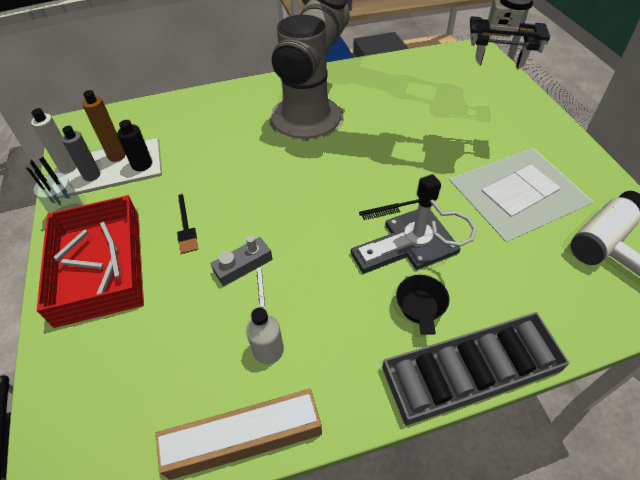

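View pics/top0.png

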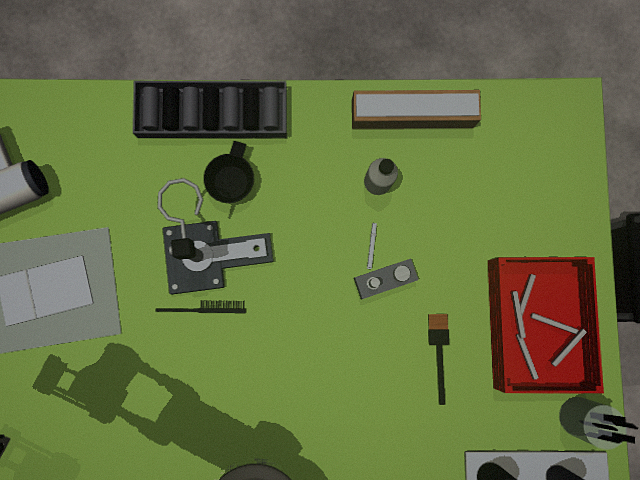

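View pics/wrist0.png

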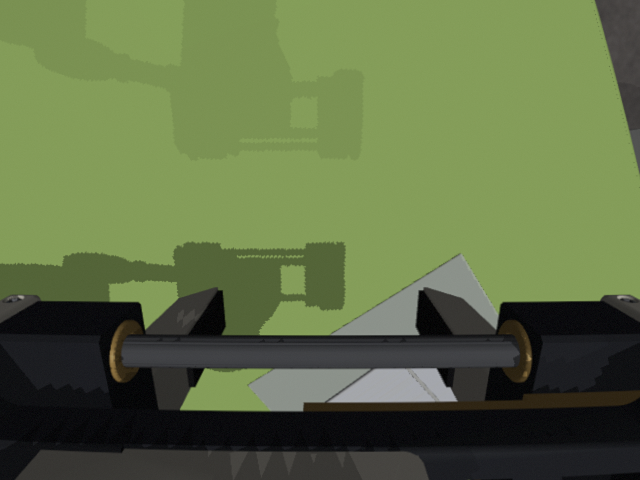

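The top view shows the rack at about (387,279), with the slim pin in its left hole (374,283) and the fat pin at (402,273). The stand's column is near (197,255) and the ear hole near (256,248). I'll zoom in to measure these.

Run:
```python
from h import *
t=cv2.imread('pics/top0.png');s=cv2.imread('pics/scene0.png')
a=cv2.resize(t[210:300,150:290],None,fx=5,fy=5,interpolation=cv2.INTER_CUBIC);cv2.imwrite('pics/z1.png',a)
a=cv2.resize(t[250:310,345:425],None,fx=8,fy=8,interpolation=cv2.INTER_CUBIC);cv2.imwrite('pics/z2.png',a)
a=cv2.resize(s[225:290,205:280],None,fx=8,fy=8,interpolation=cv2.INTER_CUBIC);cv2.imwrite('pics/z3.png',a)
a=cv2.resize(s[170:275,345:480],None,fx=5,fy=5,interpolation=cv2.INTER_CUBIC);cv2.imwrite('pics/z4.png',a)
```

```text
(no output)
```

View pics/z1.png

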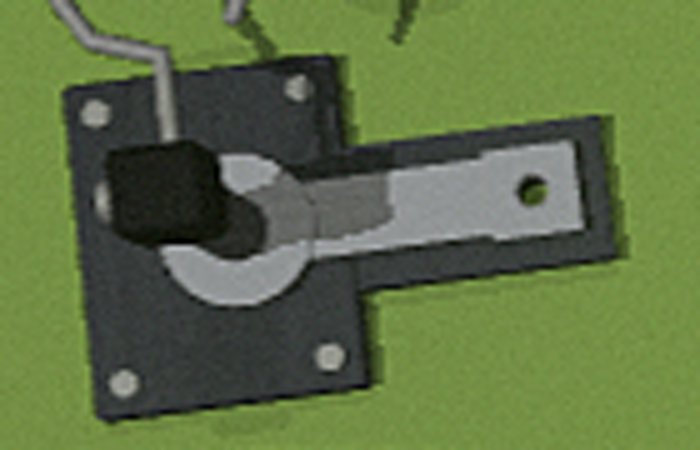

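View pics/z2.png

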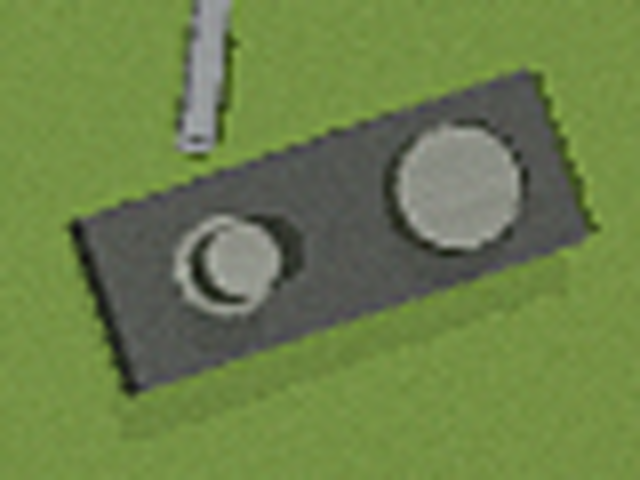

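View pics/z3.png

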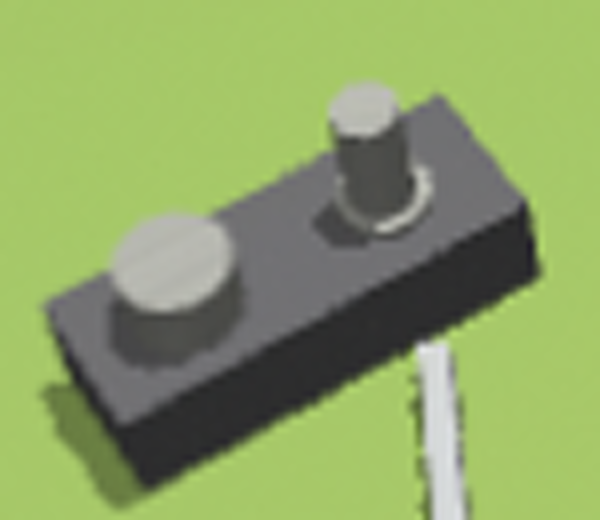

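View pics/z4.png

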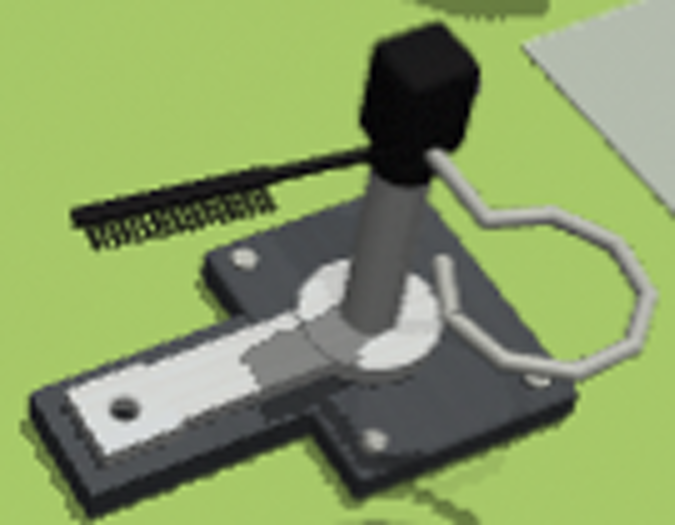

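Run:
```python
from h import *
np.set_printoptions(precision=4,suppress=True)
t=load('top0');s=load('scene0')
def u(z,k,o): return (np.array(z)+.5)/k-.5+np.array(o)
Z1=lambda *z:u(z,5,(150,210));Z2=lambda *z:u(z,8,(345,250));Z3=lambda *z:u(z,8,(205,225));Z4=lambda *z:u(z,5,(345,170))
print('knob',tri([(t,Z2(242,256)),(s,Z3(365,110))]),atz(t,Z2(242,256),.078),atz(s,Z3(365,110),.078))
print('fat',tri([(t,Z2(459,187)),(s,Z3(174,262))]),atz(t,Z2(459,187),.058))
print('ear',tri([(t,Z1(532,190)),(s,Z4(125,408))]),atz(t,Z1(532,190),.03),atz(s,Z4(125,408),.03))
B=[atz(t,Z1(*p),.022) for p in [(95,113),(299,88),(124,383),(330,356)]];print('bolts',np.array(B),np.mean(B,0))
S=[atz(s,Z4(*p),.022) for p in [(245,258),(375,440),(540,378)]];print(np.array(S))
print('rack',[atz(t,Z2(*p),.036) for p in [(75,222),(533,72),(592,232),(135,390)]])
print('ear corners',[atz(t,Z1(*p),.03) for p in [(573,141),(582,230),(311,258),(308,182)]])
print('headtop',atz(t,Z1(168,192),.202), atz(s,Z4(425,58),.202))
```

```text
knob (array([ 0.4916, -0.2582,  0.0818]), [np.float64(0.000666036238818805), np.float64(0.0006660362388186467)]) [ 0.4919 -0.258   0.078 ] [ 0.4883 -0.2588  0.078 ]
fat (array([ 0.5109, -0.3188,  0.0607]), [np.float64(0.0002520026927395915), np.float64(0.00025200269273947416)]) [ 0.5111 -0.319   0.058 ]
ear (array([ 0.5698, -0.0046,  0.0333]), [np.float64(0.000773035204625327), np.float64(0.0007730352046253046)]) [ 0.5704 -0.0036  0.03  ] [ 0.5674 -0.0043  0.03  ]
bolts [[0.6066 0.19   0.022 ]
 [0.6174 0.1004 0.022 ]
 [0.4873 0.1747 0.022 ]
 [0.4985 0.0852 0.022 ]] [0.5524 0.1376 0.022 ]
[[0.4941 0.0851 0.022 ]
 [0.6132 0.1007 0.022 ]
 [0.6036 0.189  0.022 ]]
rack [array([ 0.5035, -0.2178,  0.036 ]), array([ 0.5439, -0.3438,  0.036 ]), array([ 0.5   , -0.3586,  0.036 ]), array([ 0.4578, -0.2333,  0.036 ])]
ear corners [array([ 0.5921, -0.0216,  0.03  ]), array([ 0.5526, -0.0256,  0.03  ]), array([0.541 , 0.0928, 0.03  ]), array([0.5745, 0.0946, 0.03  ])]
headtop [0.5516 0.1201 0.202 ] [0.5529 0.1218 0.202 ]
```

{"op": "send_rows", "data": {
  "plan": [
    [[0.014, -0.022, 0.002], [0, 0, -0.15], 0],
    [[0.014, -0.022, 0.002], [0, 0, -0.15], 0],
    [[0.014, -0.022, 0.002], [0, 0, -0.15], 0],
    [[0.014, -0.022, 0.002], [0, 0, -0.15], 0],
    [[0.014, -0.022, 0.002], [0, 0, -0.15], 0],
    [[0.014, -0.022, 0.002], [0, 0, -0.15], 0],
    [[0.014, -0.022, 0.002], [0, 0, -0.15], 0],
    [[0.014, -0.022, 0.002], [0, 0, -0.15], 0],
    [[0.014, -0.022, 0.002], [0, 0, -0.15], 0],
    [[0.014, -0.022, 0.002], [0, 0, -0.15], 0],
    [[0.014, -0.022, 0.002], [0, 0, -0.15], 0],
    [[0.014, -0.022, 0.002], [0, 0, -0.15], 0],
    [[0.014, -0.022, 0.002], [0, 0, -0.15], 0],
    [[0.014, -0.022, 0.002], [0, 0, -0.15], 0],
    [[0.014, -0.022, 0.002], [0, 0, -0.15], 0],
    [[0.014, -0.022, 0.002], [0, 0, -0.15], 0],
    [[0.014, -0.022, 0], [0, 0, -0.15], 0],
    [[0.014, -0.022, 0], [0, 0, -0.15], 0],
    [[0.014, -0.022, 0], [0, 0, -0.15], 0],
    [[0.014, -0.022, 0], [0, 0, -0.15], 0]
  ]
}}

```text
time: 2.15
tool_pos: [0.5133, 0.0295, 0.2585]
tool_rot: [3.141, 0.001, -0.324]
contact_force: [-0.4, -0.1, 0.2]
opening: 0.0915
```

{"op": "send_rows", "data": {
  "plan": [
    [[0.006, -0.008, 0], [0, 0, -0.15], 0],
    [[0.006, -0.008, 0], [0, 0, -0.15], 0],
    [[0.006, -0.008, 0], [0, 0, -0.15], 0],
    [[0.006, -0.008, 0], [0, 0, -0.15], 0],
    [[0.006, -0.008, 0], [0, 0, -0.15], 0],
    [[0.006, -0.008, 0], [0, 0, -0.15], 0],
    [[0.006, -0.008, 0], [0, 0, -0.04], 0],
    [[0, 0, 0], [0, 0, 0], 0],
    [[0, 0, 0], [0, 0, 0], 0]
  ]
}}

```text
time: 3.05
tool_pos: [0.5548, -0.0254, 0.2585]
tool_rot: [3.141, 0.001, -1.256]
contact_force: [0.7, 0.7, -1.2]
opening: 0.0916
```

Run:
```python
from h import *
snap('wrist','w1.png'); o=robot.observe(); print(o['tool_pos'],o['tool_rot'],o['qpos'])
```

```text
[ 0.55473622 -0.02522643  0.25860917] [ 3.14117467e+00  3.95921897e-04 -1.25576961e+00] [-1.83547539e-01  3.76443910e-01  1.38328281e+00  1.50520123e-04
  1.38242235e+00  2.64299009e+00]
```

View pics/w1.png

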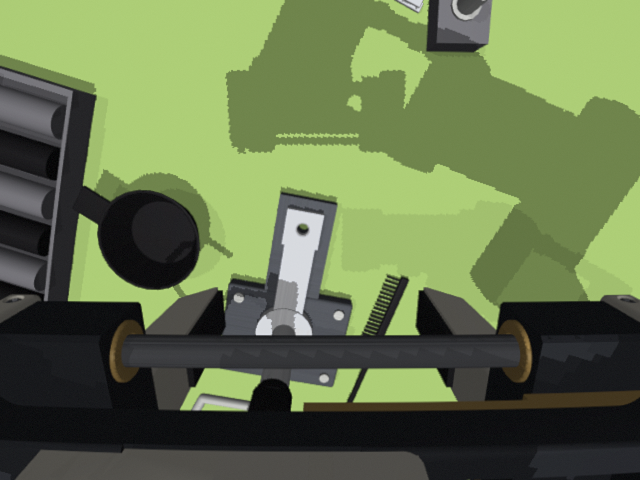

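Run:
```python
from h import *
t=cv2.imread('pics/w1.png')
cv2.imwrite('pics/z5.png',cv2.resize(t[180:340,210:360],None,fx=4,fy=4,interpolation=cv2.INTER_CUBIC)[:600])
```

```text
(no output)
```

View pics/z5.png

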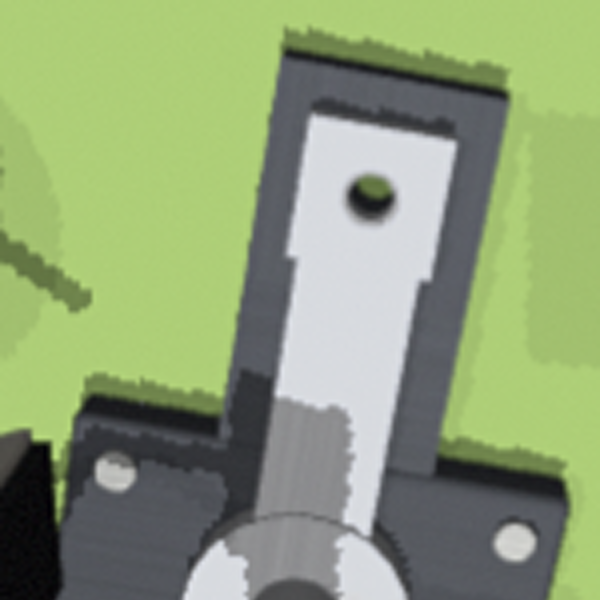

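Run:
```python
from h import *
np.set_printoptions(precision=4,suppress=True)
w=load('w1');t=load('top0');s=load('scene0')
Z=lambda *z:(np.array(z)+.5)/4-.5+np.array((210,180))
Z1=lambda *z:(np.array(z)+.5)/5-.5+np.array((150,210));Z4=lambda *z:(np.array(z)+.5)/5-.5+np.array((345,170))
h=Z(371,198)
print('hole w',atz(w,h,.03),'t',atz(t,Z1(532,190),.03),'s',atz(s,Z4(125,408),.03))
print(tri([(w,h),(t,Z1(532,190)),(s,Z4(125,408))]),tri([(w,h),(t,Z1(532,190))]),tri([(w,h),(s,Z4(125,408))]))
print('earcorn',[atz(w,Z(*p),.03) for p in[(313,115),(458,140)]])
print('tongue',[atz(w,Z(*p),.02) for p in[(287,52),(508,95)]])
print('bolts',[atz(w,Z(*p),.022) for p in[(115,472),(514,541)]])
# predicted stand
yaw=.125
for nm,c,H in (('w',w,atz(w,h,.03)),):
    d=np.array([np.sin(yaw),-np.cos(yaw)]);print('col',H[:2]-.13*d)
print('tcp px',proj(w,[[0.5547,-.0252,.2586]]))
for p in [(237,230)]: print('flange top view',atz(t,Z1(*p),.032))
```

```text
hole w [ 0.5681 -0.0026  0.03  ] t [ 0.5704 -0.0036  0.03  ] s [ 0.5674 -0.0043  0.03  ]
(array([ 0.5691, -0.0041,  0.0329]), [np.float64(0.00125281692851531), np.float64(0.00100238090275911), np.float64(0.0010773897089708967)]) (array([ 0.5688, -0.0049,  0.0407]), [np.float64(0.000585004138601104), np.float64(0.0005850041386011635)]) (array([ 0.568 , -0.0037,  0.031 ]), [np.float64(0.000872314831230634), np.float64(0.0008723148312306514)])
earcorn [array([ 0.5897, -0.0197,  0.03  ]), array([ 0.5506, -0.0252,  0.03  ])]
tongue [array([ 0.6017, -0.0321,  0.02  ]), array([ 0.5407, -0.0395,  0.02  ])]
bolts [array([0.6152, 0.1022, 0.022 ]), array([0.496 , 0.0868, 0.022 ])]
col [0.5519 0.1264]
tcp px [[319.9255 306.8815]]
flange top view [0.5533 0.1249 0.032 ]
```

The wrist view puts the ear hole at pixel (302,229), which gives about (0.568, -0.003). The three cameras agree to within 2 mm. Next I'll move over the slim pin.

{"op": "send_rows", "data": {
  "plan": [
    [[-0.008, -0.029, -0.008], [0, 0, 0], 0],
    [[-0.008, -0.029, -0.008], [0, 0, 0], 0],
    [[-0.008, -0.029, -0.008], [0, 0, 0], 0],
    [[-0.008, -0.029, -0.008], [0, 0, 0], 0],
    [[-0.008, -0.029, -0.008], [0, 0, 0], 0],
    [[-0.008, -0.029, -0.008], [0, 0, 0], 0],
    [[-0.008, -0.029, -0.008], [0, 0, 0], 0],
    [[-0.008, -0.029, -0.008], [0, 0, 0], 0],
    [[0, 0, -0.02], [0, 0, 0], 0],
    [[0, 0, -0.02], [0, 0, 0], 0],
    [[0, 0, 0], [0, 0, 0], 0],
    [[0, 0, 0], [0, 0, 0], 0]
  ]
}}

```text
time: 4.3
tool_pos: [0.4911, -0.2571, 0.1552]
tool_rot: [3.141, 0.0, -1.257]
contact_force: [-0.8, -0.4, 0.1]
opening: 0.0919
```

Run:
```python
from h import *
snap('wrist','w2.png'); o=robot.observe(); print(o['tool_pos'],o['tool_rot'])
```

```text
[ 0.49148044 -0.25736543  0.15577593] [-3.14087545e+00 -1.02708059e-03 -1.25685796e+00]
```

View pics/w2.png

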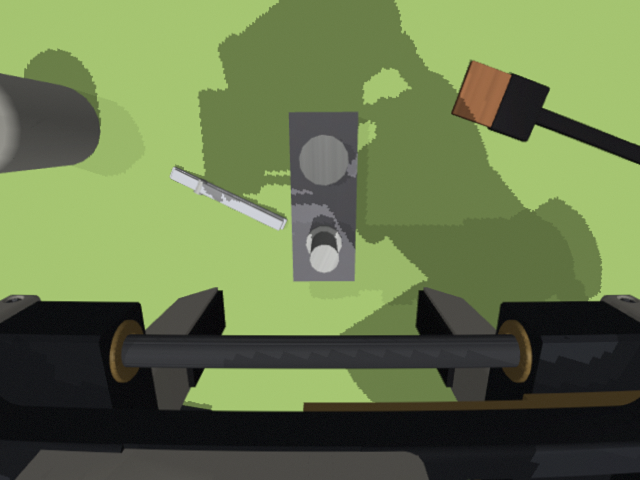

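Run:
```python
from h import *
np.set_printoptions(precision=4,suppress=True)
w=load('w2');t=load('top0');s=load('scene0')
im=cv2.imread('pics/w2.png');cv2.imwrite('pics/z6.png',cv2.resize(im[215:285,280:370],None,fx=6,fy=6,interpolation=cv2.INTER_CUBIC))
for uv in [(324,258)]: print(atz(w,uv,.078),tri([(w,uv),(s,(250.2,238.3)),(t,(374.8,281.6))]),tri([(w,uv),(s,(250.2,238.3))]))
print('below TCP at z=.078', proj(w,[[.4915,-.2574,.078]]))
```

```text
[ 0.4883 -0.2569  0.078 ] (array([ 0.4903, -0.2581,  0.081 ]), [np.float64(0.0016586701194460924), np.float64(0.0007715606048166834), np.float64(0.0014568755688293446)]) (array([ 0.4888, -0.258 ,  0.0791]), [np.float64(0.0007904294343450967), np.float64(0.0007904294343450626)])
below TCP at z=.078 [[319.7796 255.9835]]
```

View pics/z6.png

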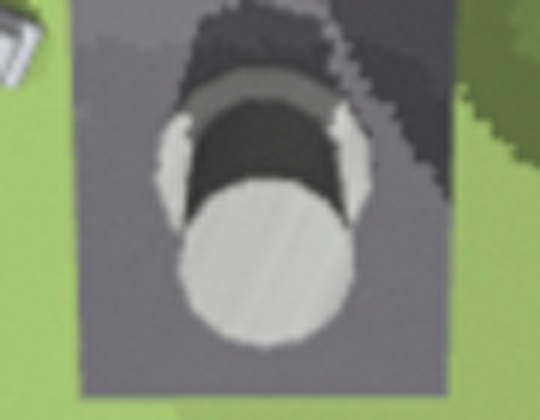

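Top of the knob is at (324,258), which gives (0.488, -0.257) at z≈0.079, matching the expected 0.078. I'll go down and grip it.

{"op": "send_rows", "data": {
  "plan": [
    [[-0.003, 0, -0.018], [0, 0, 0], 0],
    [[0, 0, -0.018], [0, 0, 0], 0],
    [[0, 0, -0.018], [0, 0, 0], 0],
    [[0, 0, -0.018], [0, 0, 0], 0],
    [[0, 0, -0.018], [0, 0, 0], 0],
    [[0, 0, -0.018], [0, 0, 0], 0],
    [[0, 0, 0], [0, 0, 0], 0],
    [[0, 0, 0], [0, 0, 0], 150],
    [[0, 0, 0], [0, 0, 0], 255],
    [[0, 0, 0], [0, 0, 0], 255],
    [[0, 0, 0], [0, 0, 0], 255],
    [[0, 0, 0], [0, 0, 0], 255],
    [[0, 0, 0], [0, 0, 0], 255],
    [[0, 0, 0], [0, 0, 0], 255]
  ],
  "newtons": 30
}}

```text
time: 5.75
tool_pos: [0.488, -0.2575, 0.0468]
tool_rot: [3.142, -0.0, -1.258]
contact_force: [0.0, 1.0, 0.2]
opening: 0.0404
```

Run:
```python
from h import *
snap('wrist','w3.png'); o=robot.observe(); print(o['tool_pos'],o['tool_rot'],o['opening'],o['contact_force'])
```

```text
[ 0.48794811 -0.25749719  0.04674298] [ 3.14148942e+00  8.24902281e-05 -1.25824203e+00] 0.0366160125307456 [-0.06193001 -0.95127928 -0.58168566]
```

View pics/w3.png

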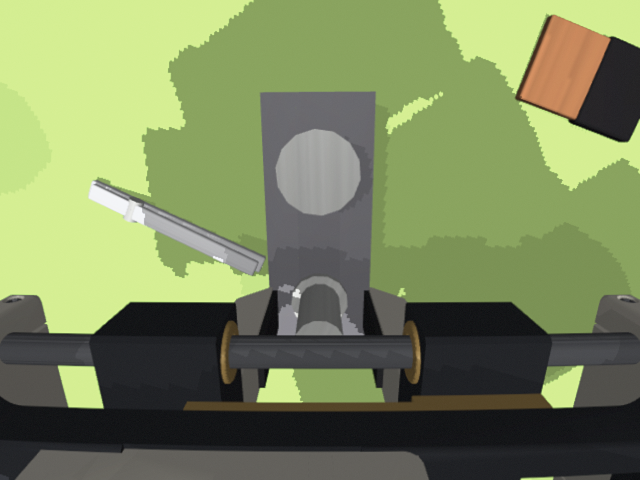

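The fingers are still closing around the knob, which is centred between the pads at (320,310). I'll finish the grip and lift.

{"op": "send_rows", "data": {
  "plan": [
    [[0, 0, 0], [0, 0, 0], 255],
    [[0, 0, 0], [0, 0, 0], 255],
    [[0, 0, 0], [0, 0, 0], 255],
    [[0, 0, 0], [0, 0, 0], 255],
    [[0, 0, 0], [0, 0, 0], 255],
    [[0, 0, 0.005], [0, 0, 0], 255],
    [[0, 0, 0.015], [0, 0, 0], 255],
    [[0, 0, 0.02], [0, 0, 0], 255],
    [[0, 0, 0.02], [0, 0, 0], 255],
    [[0, 0, 0], [0, 0, 0], 255]
  ]
}}

```text
time: 6.8
tool_pos: [0.4894, -0.2585, 0.1095]
tool_rot: [-3.138, -0.004, -1.258]
contact_force: [1.3, -0.1, 0.4]
opening: 0.0191
```

Run:
```python
from h import *
snap('wrist','w4.png'); snap('scene','s4.png');o=robot.observe(); print(o['tool_pos'],o['tool_rot'],o['opening'],o['contact_force'])
a=cv2.imread('pics/s4.png');b=cv2.imread('pics/w4.png')
cv2.imwrite('pics/z7.png',np.hstack([cv2.resize(a[150:300,180:330],(400,400)),cv2.resize(b[240:380,230:400],(400,400))]))
```

```text
[ 0.48791213 -0.25749257  0.106782  ] [-3.14139509e+00 -4.16031384e-04 -1.25823021e+00] 0.019128157653596354 [-0.21077641 -0.38374637 -0.66131792]
```

View pics/z7.png

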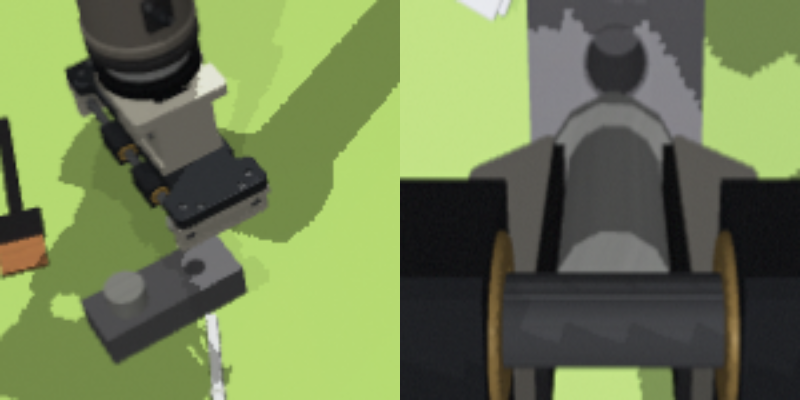

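The pin is out and held upright, with an opening of 19.1 mm on the 20 mm knob. I'll carry it over the ear hole.

{"op": "send_rows", "data": {
  "plan": [
    [[0.008, 0.0255, 0], [0, 0, 0], 255],
    [[0.008, 0.0255, 0], [0, 0, 0], 255],
    [[0.008, 0.0255, 0], [0, 0, 0], 255],
    [[0.008, 0.0255, 0], [0, 0, 0], 255],
    [[0.008, 0.0255, 0], [0, 0, 0], 255],
    [[0.008, 0.0255, 0], [0, 0, 0], 255],
    [[0.008, 0.0255, 0], [0, 0, 0], 255],
    [[0.008, 0.0255, 0], [0, 0, 0], 255],
    [[0.008, 0.0255, 0], [0, 0, 0], 255],
    [[0.008, 0.0255, 0], [0, 0, 0], 255],
    [[0, 0, 0], [0, 0, 0], 255],
    [[0, 0, 0], [0, 0, 0], 255],
    [[0, 0, 0], [0, 0, 0], 255]
  ]
}}

```text
time: 8.2
tool_pos: [0.5674, -0.0031, 0.106]
tool_rot: [3.14, 0.0, -1.259]
contact_force: [-0.1, -1.8, -1.4]
opening: 0.0191
```

Run:
```python
from h import *
snap('wrist','w5.png'); snap('scene','s5.png');snap('top','t5.png');o=robot.observe(); print(o['tool_pos'],o['tool_rot'],o['opening'],o['contact_force'])
a=cv2.imread('pics/s5.png');b=cv2.imread('pics/w5.png')
cv2.imwrite('pics/z8.png',cv2.resize(b[230:350,240:400],(800,600),interpolation=cv2.INTER_CUBIC))
cv2.imwrite('pics/z9.png',cv2.resize(a[120:280,300:480],None,fx=3.5,fy=3.5,interpolation=cv2.INTER_CUBIC))
```

```text
[ 0.56767644 -0.00342047  0.10653526] [ 3.14102292e+00  1.09998899e-04 -1.25955274e+00] 0.019512819510251446 [-0.10607111 -0.01666713 -0.60455226]
```

View pics/z8.png

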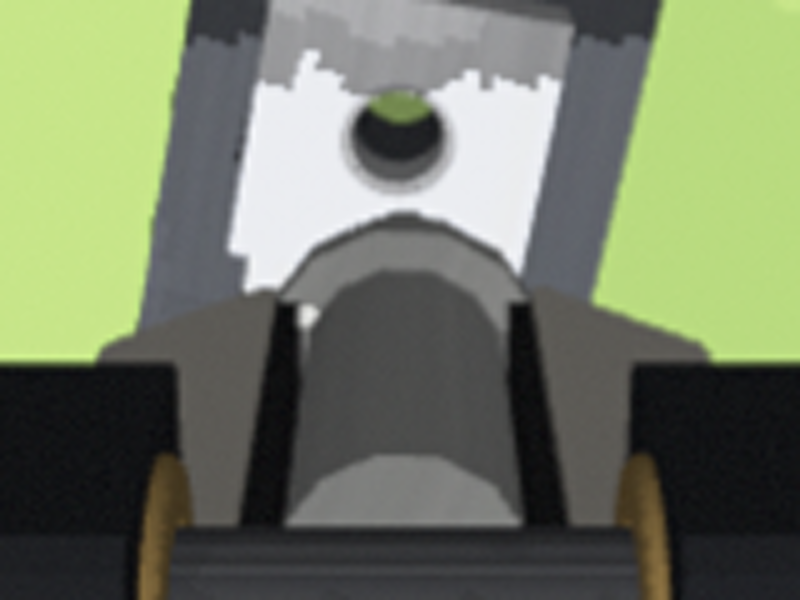

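View pics/z9.png

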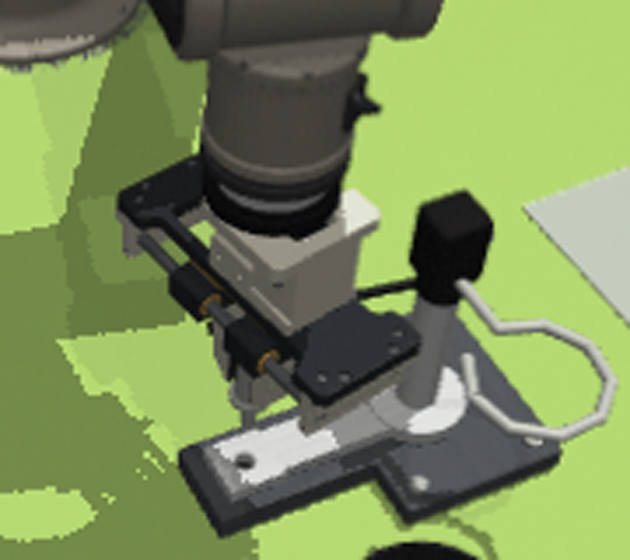

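Run:
```python
from h import *
np.set_printoptions(precision=4,suppress=True)
w=load('w5');t=load('t5');s=load('s5')
Z=lambda *z:(np.array(z)+.5)/5-.5+np.array((240,230))
Z9=lambda *z:(np.array(z)+.5)/3.5-.5+np.array((300,120))
h=Z(399,138);hs=Z9(245,461)
print(h,'hole w',atz(w,h,.03),'s',hs,atz(s,hs,.03),tri([(w,h),(s,hs)]))
tcp=np.array([0.5677,-.0032,.1067]);tx=np.array([np.cos(-1.259),np.sin(-1.259),0])
tip=tcp[2]-.0387
pts=[tcp*[1,1,0]+tx*r+[0,0,tip+z] for r,z in((.014,.028),(.014,.032),(.010,.032),(.010,.07))]
print('pred',(proj(w,pts)-[240,230])*5+2)
print('obs collar bottom 212ish, collar top ~232, knob base ~268, knob top front ~453')
ty=np.array([tx[1],-tx[0],0])
for d in (-.001,0,.001):print((proj(w,[tcp*[1,1,0]+tx*d+[0,0,tip+.032]+tx*.014])-[240,230])*5+2)
```

```text
[319.4 257.2] hole w [ 0.5677 -0.0029  0.03  ] s [369.6429 251.3571] [ 0.5679 -0.0044  0.03  ] (array([ 0.5678, -0.0037,  0.0301]), [np.float64(0.0007121469844910364), np.float64(0.000712146984491087)])
pred [[398.2146 207.8002]
 [398.0758 222.1845]
 [398.1208 260.8933]
 [396.4531 445.2131]]
obs collar bottom 212ish, collar top ~232, knob base ~268, knob top front ~453
[[398.0871 231.9105]]
[[398.0758 222.1845]]
[[398.0645 212.4259]]
```

The pin axis is within 0.7 mm of the hole, well inside the chamfer's capture range. I'll descend in stages and watch the force.

{"op": "send_rows", "data": {
  "plan": [
    [[0.0005, 0, -0.011], [0, 0, 0], 255],
    [[0, 0, -0.011], [0, 0, 0], 255],
    [[0, 0, -0.011], [0, 0, 0], 255],
    [[0, 0, -0.006], [0, 0, 0], 255],
    [[0, 0, -0.005], [0, 0, 0], 255],
    [[0, 0, -0.004], [0, 0, 0], 255],
    [[0, 0, 0], [0, 0, 0], 255]
  ]
}}

```text
time: 9.05
tool_pos: [0.5682, -0.0024, 0.0582]
tool_rot: [3.141, 0.0, -1.258]
contact_force: [-0.4, -0.3, -0.6]
opening: 0.0192
```

Run:
```python
from h import *
o=robot.observe(); print(o['tool_pos'],o['tool_rot'],o['opening'],o['contact_force'],o['torque'])
```

```text
[ 0.56822899 -0.00244367  0.05820759] [ 3.14074557e+00  3.39296925e-04 -1.25809971e+00] 0.019227252307806277 [-0.41549831 -0.29505318 -0.58106923] [ 0.0999693   0.17367277 -0.03662477]
```

The tip is now about 20 mm above the table, so it's through the ear with almost no force. I'll continue to the seat.

{"op": "send_rows", "data": {
  "plan": [
    [[0, 0, -0.004], [0, 0, 0], 255],
    [[0, 0, -0.004], [0, 0, 0], 255],
    [[0, 0, -0.004], [0, 0, 0], 255],
    [[0, 0, -0.003], [0, 0, 0], 255],
    [[0, 0, -0.002], [0, 0, 0], 255],
    [[0, 0, 0], [0, 0, 0], 255],
    [[0, 0, 0], [0, 0, 0], 255]
  ]
}}

```text
time: 9.75
tool_pos: [0.5685, -0.0025, 0.0418]
tool_rot: [-3.142, -0.0, -1.258]
contact_force: [0.0, -0.1, -0.3]
opening: 0.0193
```

{"op": "send_rows", "data": {
  "plan": [
    [[0, 0, -0.001], [0, 0, 0], 255],
    [[0, 0, -0.001], [0, 0, 0], 255],
    [[0, 0, 0], [0, 0, 0], 255]
  ]
}}

```text
time: 10.05
tool_pos: [0.5688, -0.0025, 0.0406]
tool_rot: [-3.141, -0.0, -1.258]
contact_force: [-0.7, -0.3, 4.3]
opening: 0.0192
```

Run:
```python
from h import *
snap('scene','s6.png');snap('wrist','w6.png');o=robot.observe(); print(o['tool_pos'],o['contact_force'])
a=cv2.imread('pics/s6.png');b=cv2.imread('pics/w6.png')
cv2.imwrite('pics/z10.png',np.hstack([cv2.resize(a[200:280,340:420],(400,400),interpolation=cv2.INTER_CUBIC),cv2.resize(b[230:350,260:380],(400,400),interpolation=cv2.INTER_CUBIC)]))
```

```text
[ 0.56884581 -0.00252063  0.04060101] [-1.73198232 -0.35119748  4.89607147]
```

View pics/z10.png

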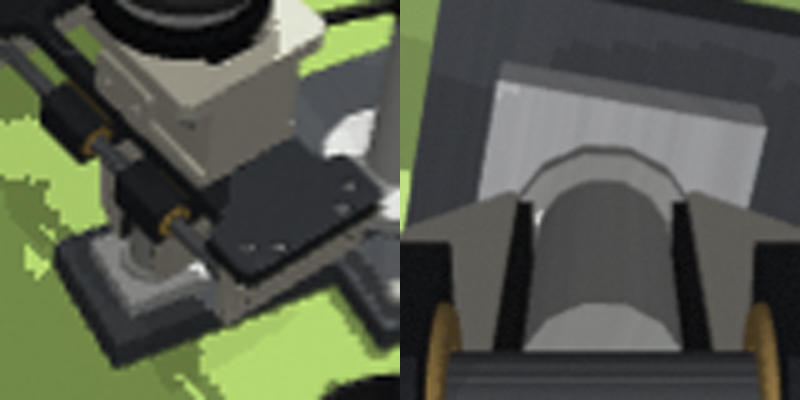

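The pin is seated: 5 N at TCP 0.0406, which puts the tip at about 2 mm with the collar on the ear. I'll release and rise.

{"op": "send_rows", "data": {
  "plan": [
    [[0, 0, 0], [0, 0, 0], 0],
    [[0, 0, 0], [0, 0, 0], 0],
    [[0, 0, 0], [0, 0, 0], 0],
    [[0, 0, 0], [0, 0, 0], 0],
    [[0, 0, 0], [0, 0, 0], 0],
    [[0, 0, 0], [0, 0, 0], 0],
    [[0, 0, 0.03], [0, 0, 0], 0],
    [[0, 0, 0.04], [0, 0, 0], 0],
    [[0, 0, 0.04], [0, 0, 0], 0],
    [[0, 0, 0.04], [0, 0, 0], 0],
    [[0, 0, 0.04], [0, 0, 0], 0],
    [[0, 0, 0.03], [0, 0, 0], 0],
    [[0, 0, 0], [0, 0, 0], 0],
    [[0, 0, 0], [0, 0, 0], 0]
  ]
}}

```text
time: 11.55
tool_pos: [0.5684, -0.0025, 0.2599]
tool_rot: [-3.141, -0.0, -1.258]
contact_force: [-0.7, 0.2, 0.2]
opening: 0.0921
```

Run:
```python
from h import *
snap('scene','s7.png');snap('wrist','w7.png');snap('top','t7.png');o=robot.observe(); print(o['tool_pos'],o['tool_rot'],o['contact_force'],o['opening'])
a=cv2.imread('pics/s7.png');b=cv2.imread('pics/w7.png');c=cv2.imread('pics/t7.png')
cv2.imwrite('pics/z11.png',np.hstack([cv2.resize(a[170:290,340:460],(400,400),interpolation=cv2.INTER_CUBIC),cv2.resize(b[180:300,240:360],(400,400),interpolation=cv2.INTER_CUBIC)]))
```

```text
[ 0.56772854 -0.00240745  0.25806775] [ 3.13862856e+00  1.43850626e-03 -1.25826531e+00] [0.16691984 0.25622176 0.04947803] 0.0916516577087346
```

View pics/z11.png

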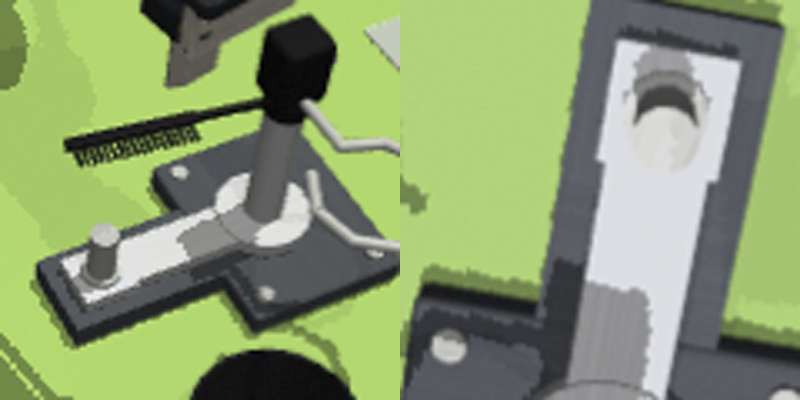

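View pics/w7.png

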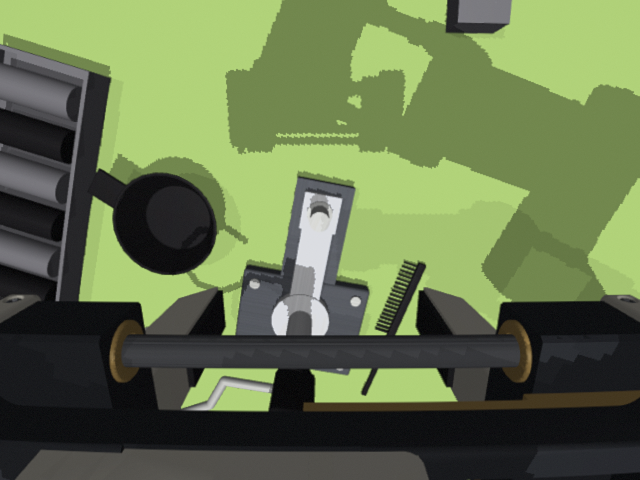

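The pin is home in the ear and has been let go. Now I'll move above the grip head and turn the jaws to the stand's y axis.

{"op": "send_rows", "data": {
  "plan": [
    [[-0.0015, 0.0128, 0.001], [0, 0, 0.138], 0],
    [[-0.0015, 0.0128, 0.001], [0, 0, 0.138], 0],
    [[-0.0015, 0.0128, 0.001], [0, 0, 0.138], 0],
    [[-0.0015, 0.0128, 0.001], [0, 0, 0.138], 0],
    [[-0.0015, 0.0128, 0.001], [0, 0, 0.138], 0],
    [[-0.0015, 0.0128, 0.001], [0, 0, 0.138], 0],
    [[-0.0015, 0.0128, 0.001], [0, 0, 0.138], 0],
    [[-0.0015, 0.0128, 0.001], [0, 0, 0.138], 0],
    [[-0.0015, 0.0128, 0.001], [0, 0, 0.138], 0],
    [[-0.0015, 0.0128, 0.001], [0, 0, 0.138], 0],
    [[0, 0, 0], [0, 0, 0], 0],
    [[0, 0, 0], [0, 0, 0], 0]
  ]
}}

```text
time: 12.9
tool_pos: [0.5532, 0.1253, 0.2687]
tool_rot: [3.141, 0.002, 0.119]
contact_force: [-0.2, -0.3, 0.2]
opening: 0.0913
```

Run:
```python
from h import *
snap('wrist','w8.png');o=robot.observe(); print(o['tool_pos'],o['tool_rot'],o['contact_force'],o['opening'])
```

```text
[0.55329958 0.12500576 0.26892609] [3.14116805e+00 1.49825799e-03 1.18464264e-01] [-0.14575392  0.49625566 -0.02839392] 0.09164496603711775
```

View pics/w8.png

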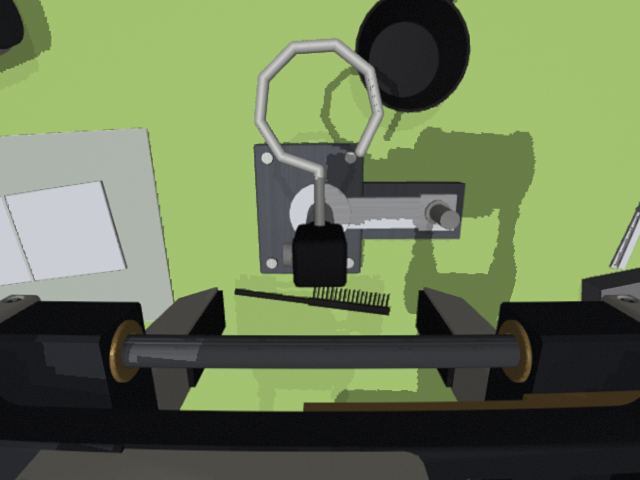

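Run:
```python
from h import *
np.set_printoptions(precision=4,suppress=True)
w=load('w8');im=cv2.imread('pics/w8.png')
a=np.clip(cv2.resize(im[205:305,260:380],None,fx=6,fy=6,interpolation=cv2.INTER_CUBIC).astype(float)*2.5+10,0,255).astype(np.uint8)
cv2.imwrite('pics/z12.png',a)
print(proj(w,[[.5533,.125,.202]]))
```

```text
[[321.7771 261.9976]]
```

View pics/z12.png

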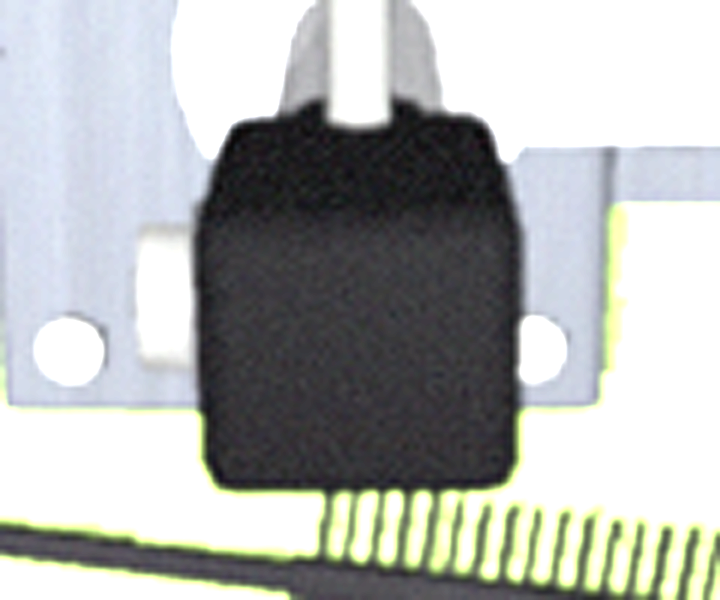

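The head is under the fingers with its top centre near (320,262). It's square with the tool, and the button is on the left at (288,254). I'll go down with the jaws centred 1.5 mm towards the button side, then squeeze.

{"op": "send_rows", "data": {
  "plan": [
    [[-0.0005, 0.003, -0.011], [0, 0, 0], 0],
    [[0, 0, -0.02], [0, 0, 0], 0],
    [[0, 0, -0.02], [0, 0, 0], 0],
    [[0, 0, -0.02], [0, 0, 0], 0],
    [[0, 0, -0.02], [0, 0, 0], 0],
    [[0, 0, -0.02], [0, 0, 0], 0],
    [[0, 0, 0], [0, 0, 0], 0],
    [[0, 0, 0], [0, 0, 0], 0]
  ],
  "newtons": 35
}}

```text
time: 13.75
tool_pos: [0.5528, 0.1282, 0.1585]
tool_rot: [3.142, 0.001, 0.121]
contact_force: [-0.2, -0.2, 0.4]
opening: 0.0915
```

Run:
```python
from h import *
snap('wrist','w9.png');snap('scene','s9.png');o=robot.observe(); print(o['tool_pos'],o['tool_rot'],o['contact_force'],o['opening'])
a=cv2.imread('pics/s9.png');b=cv2.imread('pics/w9.png')
cv2.imwrite('pics/z13.png',np.hstack([cv2.resize(a[120:280,360:520],(400,400)),cv2.resize(b[200:400,220:420],(400,400))]))
```

```text
[0.55359567 0.12839425 0.15970097] [ 3.14143413e+00 -1.73950131e-03  1.21126213e-01] [-0.19310948  0.17538098  0.00806337] 0.09142076081376448
```

View pics/z13.png

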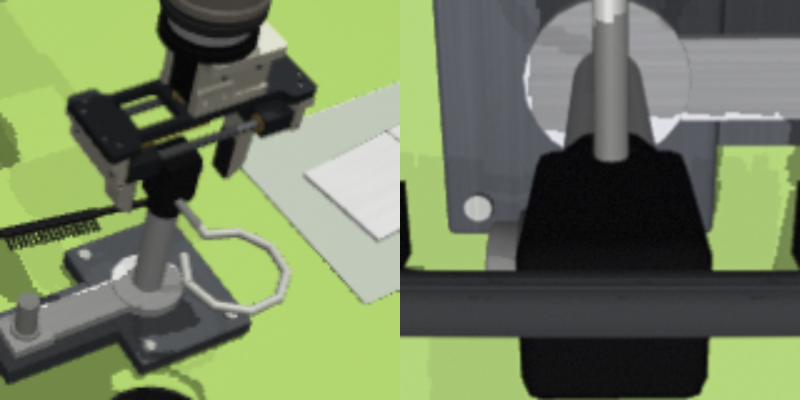

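The head sits between the fingers with the button on its left. Squeezing now.

{"op": "send_rows", "data": {
  "plan": [
    [[0, 0, 0], [0, 0, 0], 255],
    [[0, 0, 0], [0, 0, 0], 255],
    [[0, 0, 0], [0, 0, 0], 255],
    [[0, 0, 0], [0, 0, 0], 255],
    [[0, 0, 0], [0, 0, 0], 255],
    [[0, 0, 0], [0, 0, 0], 255],
    [[0, 0, 0], [0, 0, 0], 255],
    [[0, 0, 0], [0, 0, 0], 255],
    [[0, 0, 0], [0, 0, 0], 255],
    [[0, 0, 0], [0, 0, 0], 255],
    [[0, 0, 0], [0, 0, 0], 255],
    [[0, 0, 0], [0, 0, 0], 255]
  ],
  "newtons": 35
}}

```text
time: 15.05
tool_pos: [0.5532, 0.1272, 0.1588]
tool_rot: [3.14, 0.0, 0.121]
contact_force: [0.4, -6.3, 1.1]
opening: 0.0384
```

Run:
```python
from h import *
snap('wrist','w10.png');o=robot.observe(); print(o['tool_pos'],o['tool_rot'],o['contact_force'],o['torque'],o['opening'])
b=cv2.imread('pics/w10.png')
cv2.imwrite('pics/z14.png',cv2.resize(b[200:420,200:440],None,fx=2.5,fy=2.5))
```

```text
[0.55316713 0.12720811 0.15880958] [3.13987225e+00 8.20663655e-05 1.21284981e-01] [ 0.67927008 -5.48598095  1.31483311] [-0.18004464  0.21976302  0.13261126] 0.038057186263825565
```

View pics/z14.png

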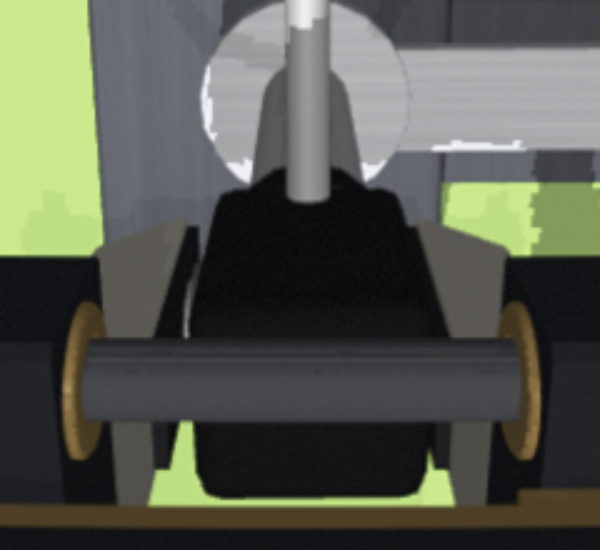

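The opening is 38 mm against an expected 39 mm, so the button is in. I'll pull up.

{"op": "send_rows", "data": {
  "plan": [
    [[0, -0.0008, 0], [0, 0, 0], 255],
    [[0, 0, 0.004], [0, 0, 0], 255],
    [[0, 0, 0.008], [0, 0, 0], 255],
    [[0, 0, 0.008], [0, 0, 0], 255],
    [[0, 0, 0.008], [0, 0, 0], 255],
    [[0, 0, 0.002], [0, 0, 0], 255],
    [[0, 0, 0], [0, 0, 0], 255]
  ]
}}

```text
time: 15.8
tool_pos: [0.5531, 0.1272, 0.1885]
tool_rot: [3.141, 0.0, 0.122]
contact_force: [3.0, -5.0, -5.7]
opening: 0.0385
```

Run:
```python
from h import *
snap('wrist','w11.png');o=robot.observe(); print(o['tool_pos'],o['tool_rot'],o['contact_force'],o['torque'],o['opening'])
b=cv2.imread('pics/w11.png')
cv2.imwrite('pics/z15.png',cv2.resize(b[200:420,200:440],None,fx=2.5,fy=2.5))
```

```text
[0.55307956 0.12722359 0.18834432] [3.14079212e+00 2.76029034e-04 1.21642656e-01] [ 3.60147644 -5.09416496 -5.09356555] [ 0.02540297 -0.24188217  0.09963624] 0.038630445451544024
```

View pics/z15.png

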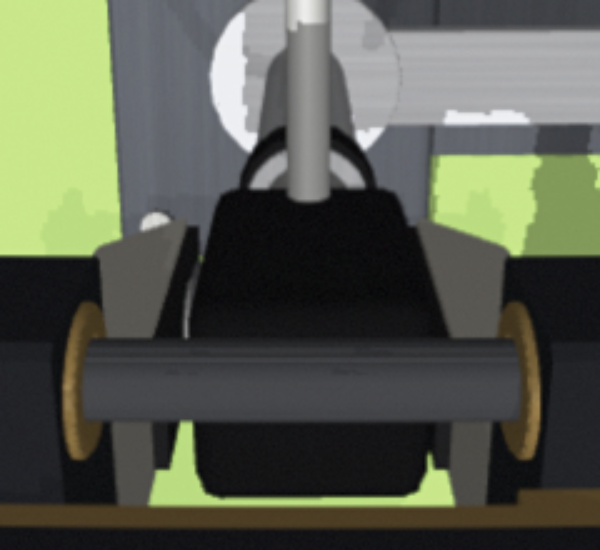

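The head rises with the fingers without slipping, under a 5 N load. I'll continue to the second stop.

{"op": "send_rows", "data": {
  "plan": [
    [[0, 0, 0.005], [0, 0, 0], 255],
    [[0, 0, 0.008], [0, 0, 0], 255],
    [[0, 0, 0.008], [0, 0, 0], 255],
    [[0, 0, 0.008], [0, 0, 0], 255],
    [[0, 0, 0.008], [0, 0, 0], 255],
    [[0, 0, 0.008], [0, 0, 0], 255],
    [[0, 0, 0.008], [0, 0, 0], 255],
    [[0, 0, 0.008], [0, 0, 0], 255],
    [[0, 0, 0.008], [0, 0, 0], 255],
    [[0, 0, 0.006], [0, 0, 0], 255],
    [[0, 0, 0.003], [0, 0, 0], 255],
    [[0, 0, 0], [0, 0, 0], 255],
    [[0, 0, 0], [0, 0, 0], 255]
  ]
}}

```text
time: 17.15
tool_pos: [0.553, 0.1272, 0.2659]
tool_rot: [3.141, 0.001, 0.122]
contact_force: [3.1, -4.9, -7.0]
opening: 0.0385
```

{"op": "send_rows", "data": {
  "plan": [
    [[0, 0, 0.001], [0, 0, 0], 255],
    [[0, 0, 0.001], [0, 0, 0], 255],
    [[0, 0, 0.001], [0, 0, 0], 255],
    [[0, 0, 0.001], [0, 0, 0], 255],
    [[0, 0, 0], [0, 0, 0], 255],
    [[0, 0, 0], [0, 0, 0], 255]
  ]
}}

```text
time: 17.75
tool_pos: [0.5529, 0.1273, 0.2689]
tool_rot: [3.141, 0.002, 0.121]
contact_force: [4.7, -4.7, -11.0]
opening: 0.0382
```

{"op": "send_rows", "data": {
  "plan": [
    [[0, 0, 0], [0, 0, 0], 255],
    [[0, 0, 0], [0, 0, 0], 255],
    [[0, 0, 0], [0, 0, 0], 255],
    [[0, 0, 0], [0, 0, 0], 255],
    [[0, 0, 0], [0, 0, 0], 255]
  ]
}}

```text
time: 18.25
tool_pos: [0.553, 0.1273, 0.2689]
tool_rot: [3.141, 0.002, 0.121]
contact_force: [4.7, -4.3, -10.7]
opening: 0.0383
```

Run:
```python
from h import *
snap('wrist','w12.png');snap('scene','s12.png');o=robot.observe(); print(o['tool_pos'],o['qvel'],o['contact_force'],o['opening'])
a=cv2.imread('pics/s12.png');b=cv2.imread('pics/w12.png')
cv2.imwrite('pics/z16.png',np.hstack([cv2.resize(a[90:270,340:520],(400,400)),cv2.resize(b[200:420,200:440],(400,400))]))
```

```text
[0.55297933 0.12723699 0.26894125] [ 0.00298257  0.00027733 -0.00023774 -0.00047061  0.00073128  0.00159889] [  4.37050313  -4.70098509 -11.49272736] 0.03851383464745589
```

View pics/z16.png

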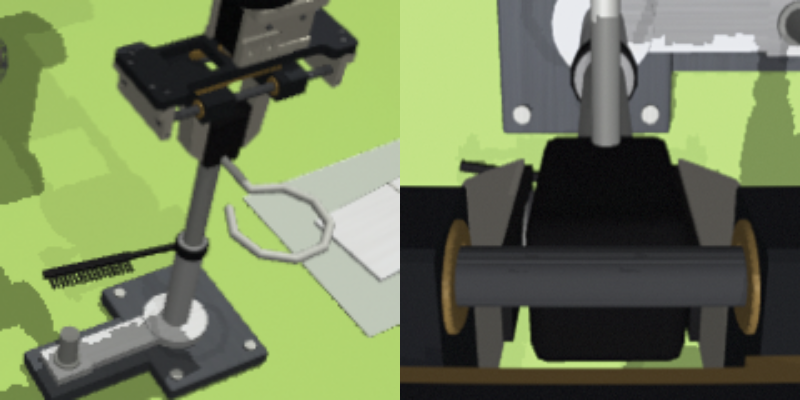

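View pics/s12.png

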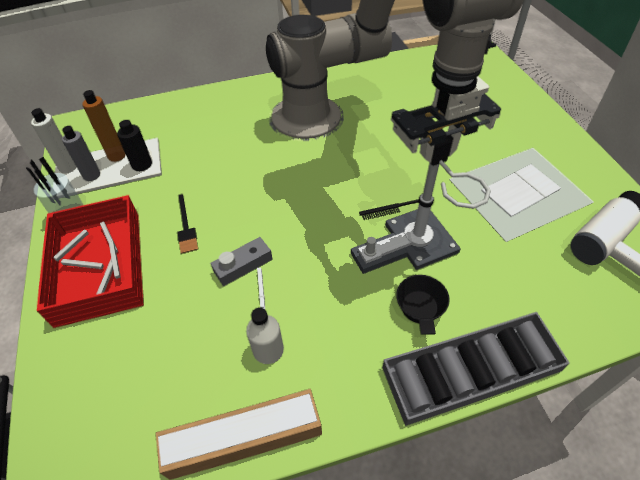

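The column is fully extended and still. Its upward load rose from 7 N to 11 N at 110 mm of travel, which indicates the end stop. The pin stands in the ear at (370,243), and nothing else has moved. Handing in.

```bash
python3 -c "
from cell import robot
print(robot.hand_in())"
```

```text
the job is handed in; nothing more can be done
None
```

The stand is ready and the job is handed in at about 18 s. The slim lock pin is home and released, and the arm is still holding the column up at the second stop. No verdict was reported.

- **Lock pin:** I took it from the rack and lowered it through the ear and foot. It stopped with about 5 N of upward force and its tip about 2 mm above the table, as expected for fully home. The pictures after release show it upright in the ear.
- **Column:** I squeezed the grip head at 35 N. The fingers closed to about 38 mm, against 39 mm expected with the button in. I then pulled up 110 mm, where the load rose from 7 N to 11 N and stayed steady. The head showed no visible slip in the fingers.
- **Everything else:** the fat pin and the other items look unmoved in the last scene picture.

**Disagreements:** the cameras differed by up to about 3.5 mm on horizontal positions, and on heights the top camera read high, up to 11 mm at the ear hole. I used the wrist camera's positions for the grasp and the fit. A steady sideways force of about 5 N stayed on the gripper while it held the head.

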